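# Roll a round test bar into the V-block and up to its stop

### The job

Get the round bar ready for its hardness test: with the fingertips only, push it by its side so that it rolls along the desk, up the ramp and drops into the V of the dark V-block, then push its end so that it slides along the V until it touches the red stop. Do not lift or carry the bar or stand it on end, and leave the other things on the desk where they are.

Things in the scene. Friction and masses are not known exactly. Their poses are not given: they have to be found in the camera images.
- bar: bright smooth steel round bar (friction about 0.3 on desk and V-block, more on fingertips) with two blue rings, 30 mm in diameter, 130 mm long, 0.4 to 0.8 kg, lying before the ramp, up to 0.25 rad out of square with the V. Origin at its centre; its y axis is its length (it turns about y). It rolls freely on the desk and rolls back if left on the ramp
- vblock: dark steel V-block with a plain ramp before it, fixed to the desk, y from -60 to 60 mm. Origin on the desk (z = 0) under the bottom of the V; x points level, square to the V, the way the bar must roll; y runs along the V to the stop. The 90 degree V is lowest (4 mm above the desk) at x = 0 and rises at 45 degrees to a shoulder 36 mm high at x 32 to 48 mm; its -y end is open
- lip (a point): middle of the lip between ramp and V, on the V-block at x = -15 mm, y = 0, z = 18 mm; axes as those of the V-block. The ramp rises straight from the desk at x = -85 mm to this lip, which is level from x = -16 to -14 mm; the bar rolls over it and drops into the V
- stop (a point): point on the inner face of the red stop, on the V-block at x = 0, y = 60 mm, z = 25.2 mm; axes as those of the V-block. The stop is a fixed red plate 12 mm thick, 50 mm high, x -20 to 48 mm, across the +y end of the V
- seat (a point): point fixed to the V-block where the bar's centre lies when the bar is fully home, resting in the V against the stop: on the V-block at x = 0, y = -5 mm, z = 25.2 mm; axes as those of the V-block. The bar then sticks out 10 mm past the V's open end at y = -60 mm
- ref_disc: bystander: flat steel reference disc, 60 mm in diameter, 12 mm high, left of the ramp; origin under its centre
- brass_stub: bystander: brass cylinder standing upright, 25 mm in diameter, 50 mm high, beyond the stop; origin under its centre
- jar: bystander: white jar, 56 mm in diameter, 60 mm high; origin under its centre
- cleaner: bystander: amber bottle, 52 mm in diameter, 130 mm high; origin under its centre
- mug: bystander: blue mug, 80 mm in diameter, 90 mm high, handle at its +y; origin under its centre
- tray: bystander: grey tray with four round samples, 150 x 110 x 30 mm; origin under its centre
- driver: bystander: screwdriver, 180 mm long, lying along its x axis on the desk
There are look-alikes about, which are no part of the job. Of the things that look like the bar, the larger one is meant. There is more than one size of the vblock; the job needs the larger.

How it is judged:
By the outcome, as a careful person would: the job done as asked, in the order asked, and still so for the second after the job is handed in, with the robot touching nothing.
It also fails if it takes over 51 s, if anything falls off the work surface, if the arm or the gripper's body presses on something with over 40 N, if the wrist force passes 120 N, or if a joint passes its speed limit or range.

### The arm

A 6-joint arm with a two-finger parallel gripper is mounted at the origin on the work surface. World frame = base frame: x ahead of the robot, y to its left, z up, the work surface at z = 0. Lengths are in m, angles in degrees, forces in N, time in s.
With the tool pointing down it reaches from about 0.4 to 0.925 m from the base axis. Payload 3.4 kg.
Tool frame: the origin (TCP) lies between the finger pads; the fingertips stand 19 mm ahead of it and the grasp point (between the pads) is the TCP; z points along the fingers, y is the line along which they close (so a half turn about z gives the same grasp; the last joint's range is limited). The gripper opens to 85 mm and grips with 20 to 120 N. Pads are 22 mm wide; open, the fingers measure 114 mm over their backs; the gripper's body (76 mm by 85 mm) begins 54 mm behind the grasp point. The pads swing forward as they close: fully open they stand 13 mm farther back than shut.
Start: joints at [-4.211, 17.578, 86.31, -0, 76.112, -4.211], TCP at [0.575, -0, 0.25] pointing down, gripper open.
Joint ranges: [-179.03, 179.03], [-60, 130.46], [8.19, 133.38], [-81.62, 261.62], [5.75, 156.47], [-153.77, 153.77]. Speed limits (degrees/s): [147.25, 147.25, 180, 180, 180, 180].

### API

Orientations are given as [roll, pitch, yaw] about the fixed x, y, z axes, in that order (R = Rz(yaw) Ry(pitch) Rx(roll)).
In Python, from workcell import get_obs, optics, env gives the robot as it stands.
- The arm moves only by the tool pendant, called after ">>>" by a JSON object that holds its "api" and its "payload", one argument or row to a line. Schema: {"type":"object","properties":{"plan":{"type":"array","items":{"type":"array","items":{"type":"number"},"minItems":7,"maxItems":7},"minItems":1,"maxItems":8},"grip_force":{"type":"number"},"only":{"type":"string"},"quiet":{"type":"boolean"},"lines":{"type":"string"}},"required":["plan"],"additionalProperties":false}. plan is a list of rows, 1 to 8 of them, each of 7 numbers: the finger opening in m, then dx, dy, dz in m, then a rotation vector rx, ry, rz in degrees; each row is the pose to reach, as a shift and turn from the pose commanded when the call began, along the tool's axes at that moment; what a row does not reach only later rows make up. A row lasts 1/12 s, in which the tool goes at most 0.0417 m and 7.16 degrees, less where a joint would pass 70% of its speed; a pose out of reach is approached as far as the arm can. The fingers move at their own pace and stop on an object; grip_force is the grip in N (left out, the last holds). Time passes only in rows, so rows that do not move let the fingers close. The tool returns the time, the measured TCP pose, the force, the opening and the grip force at its end. only (a regular expression) keeps the lines of the reply that match it, lines (a string "A,B") keeps lines A to B, and quiet returns only ok. Input that does not fit is refused with a message, and nothing moves.
- get_obs(): the state, without advancing time (a new reading comes with each control period).
- optics.camera(name): name is "scene" or "side" or "wrist"; returns a dict with "frame" (420x560x3 uint8, red, green, blue), "z_map" (420x560 float32, m along the optical axis (not along the pixel's ray), 0 where there is no reading), "fx", "fy", "cx", "cy" (pixels), "world_to_cam" (4x4, takes a point from world to camera coordinates). Camera axes: x right, y down, z forward; pixel columns grow to the right and rows downward; lengths in m; the calibration is good to about 2 mm. A picture is of the moment at which its call begins.
- env.job_done(): hands the job in; it is judged then, once.
The state is a dict: "clock": time; "q": joint angles; "qvel": joint speeds; "joint_torque": joint torques, N m; "position": TCP position; "tool_rot": TCP orientation; "force": force on the tool from outside, world axes, zero at the start; "wrist_torque": the same for the moment, N m; "grip_width": finger opening in m; "finger_force": force on a finger pad.
Only numpy, scipy, OpenCV 4.12 (cv2) and the standard library are available. Lean on these libraries where they do the work, as an engineer would, in place of code of your own. Each camera call takes 0.05 s, during which the arm holds its last target. There are 200 camera calls.

## Working session

There is one attempt and no reset: what is moved stays moved. The work goes in short steps, Python scripts to look and compute and a tool call to move; the robot and the scene stay as the last step left them, time stands still between calls to the robot, and variables do not carry over. Pictures are saved under pics/ and viewed, at most 10 in all, crops included, and the job is handed in when it is done.

```bash
ls; mkdir -p pics
```

Run:
```python
from workcell import get_obs, optics, env
import cv2, numpy as np
o=get_obs(); print(o)
a=[]
for n in ("scene","side"):
    c=optics.camera(n); np.savez(f"{n}0.npz",**c)
    print(n,c["fx"],c["fy"],c["cx"],c["cy"],np.round(c["world_to_cam"],4).tolist(),(c["z_map"]>0).mean())
    cv2.imwrite(f"pics/{n}0.png",cv2.resize(c["frame"][:,:,::-1],(800,600),interpolation=cv2.INTER_CUBIC))
```

```text
pics
{'clock': 0.0, 'q': array([-4.21112730e+00,  1.76196866e+01,  8.63825725e+01, -1.46552834e-04,
        7.61113934e+01, -4.21024334e+00]), 'qvel': array([ 0.0243    , -0.00551482,  0.02858425,  0.04658107,  0.10554587,
        0.01759638]), 'joint_torque': array([-2.40806599e-03, -4.57556927e+01, -2.51919490e+01, -3.95127336e-04,
        1.32516641e-02, -2.41733758e-06]), 'position': array([5.74346760e-01, 2.38261633e-05, 2.49415406e-01]), 'tool_rot': array([-1.79886644e+02, -8.20214521e-03,  8.99991433e+01]), 'force': array([-0.18815755, -0.15965853,  0.06735061]), 'wrist_torque': array([-0.01437607,  0.00162046, -0.00466003]), 'finger_force': 0.0, 'grip_width': 0.08593602182611959}
scene 512.490763059387 512.490763059387 287.0466861242147 208.56321092257474 [[-0.6014, 0.7989, -0.0054, 0.318], [0.6193, 0.4619, -0.6349, -0.2919], [-0.5048, -0.3852, -0.7725, 1.5352], [0.0, 0.0, 0.0, 1.0]] 0.9959651360544217
side 494.27908662986 494.27908662986 275.7018191957881 203.62542992438412 [[0.9805, -0.196, -0.0134, -0.5539], [-0.1327, -0.6105, -0.7808, 0.121], [0.1449, 0.7673, -0.6247, 1.411], [0.0, 0.0, 0.0, 1.0]] 0.9958886054421768
```

View pics/scene0.png

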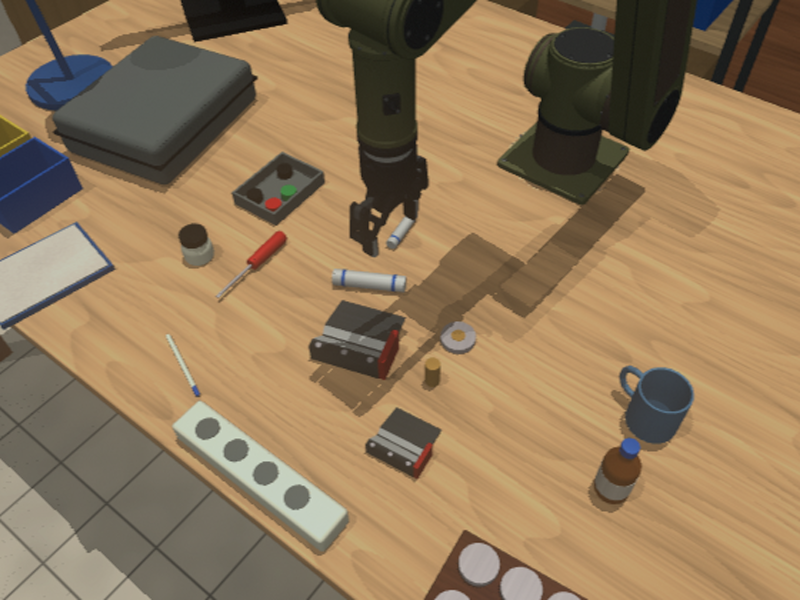

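View pics/side0.png

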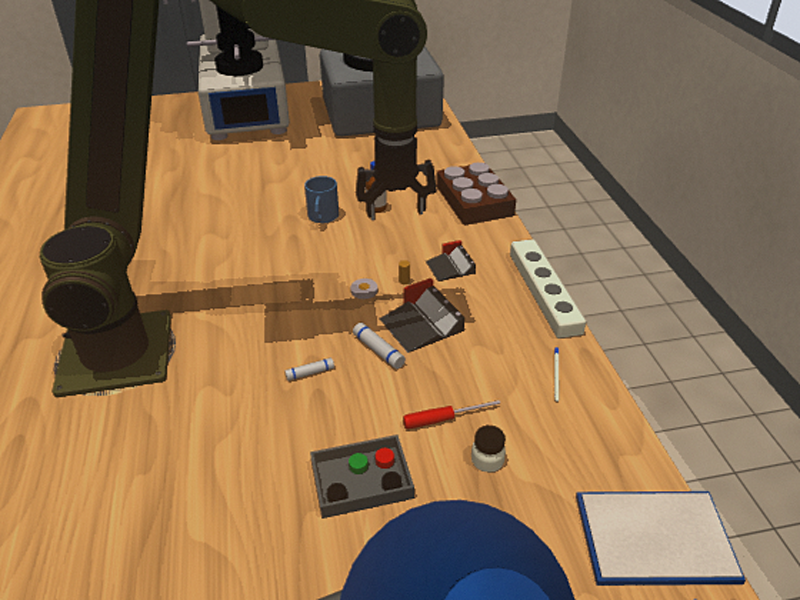

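Scene picture (800x600 pixels). Bar look-alikes: the long bar at (369,281) and a short one at (400,233). V-blocks: a large one at (357,338) and a small one at (402,442). The larger of each is the one meant. The red stop is on the large block's right end at (388,355). I'll measure these and confirm with a crop.

Create h.py:
```python
import numpy as np, cv2
from workcell import get_obs, optics, env
def cloud(c):
    z=c["z_map"]; v,u=np.indices(z.shape)
    P=np.stack([(u-c["cx"])/c["fx"]*z,(v-c["cy"])/c["fy"]*z,z],-1)
    M=np.linalg.inv(c["world_to_cam"]); W=P@M[:3,:3].T+M[:3,3]; W[z<=0]=np.nan
    return W
def proj(c,X):
    p=np.atleast_2d(X)@c["world_to_cam"][:3,:3].T+c["world_to_cam"][:3,3]
    return np.c_[c["fx"]*p[:,0]/p[:,2]+c["cx"],c["fy"]*p[:,1]/p[:,2]+c["cy"]]
def load(n): return dict(np.load(n+".npz"))
def hsv(c): return cv2.cvtColor(c["frame"],cv2.COLOR_RGB2HSV)
```

Run:
```python
from h import *
for n in ("scene","side"):
    c=load(n+"0"); W=cloud(c); H=hsv(c)
    print(n,"desk z",np.nanmedian(W[...,2][(W[...,2]<.02)&(W[...,2]>-.02)]))
    m=((W[...,2]>.006)&(W[...,2]<.06)&(W[...,0]>.3)&(W[...,0]<.95)&(abs(W[...,1])<.3)).astype(np.uint8)
    k,L,S,C=cv2.connectedComponentsWithStats(m)
    for i in range(1,k):
        if S[i,4]<60: continue
        q=W[L==i]; r=cv2.minAreaRect((q[:,:2]*1000).astype(np.float32))
        print(S[i].tolist(),"rect mm",np.round(r[0]),np.round(r[1]),round(r[2],1),"zmax",round(float(q[:,2].max()),3),"hsv",np.median(H[L==i],0))
c=load("scene0"); im=c["frame"][180:345,190:340,::-1]
d=load("side0"); j=d["frame"][160:275,190:350,::-1]
a=cv2.resize(im,None,fx=3.4,fy=3.4,interpolation=2);b=cv2.resize(j,None,fx=1.8,fy=1.8)
o=np.zeros((max(a.shape[0],b.shape[0]),a.shape[1]+b.shape[1],3),np.uint8);o[:a.shape[0],:a.shape[1]]=a;o[:b.shape[0],a.shape[1]:]=b
print(o.shape);cv2.imwrite("pics/crop1.png",o)
```

```text
scene desk z 0.0012228698426417495
[271, 152, 20, 22, 186] rect mm [ 382. -134.] [77. 22.] 10.6 zmax 0.026 hsv [ 27.  15. 156.]
[152, 164, 49, 45, 272] rect mm [ 612. -293.] [ 14. 176.] 90.0 zmax 0.03 hsv [  5.  173.5 139. ]
[233, 188, 52, 17, 596] rect mm [ 516. -101.] [ 31. 131.] 27.6 zmax 0.035 hsv [ 29.  16. 162.]
[216, 213, 66, 52, 2086] rect mm [619. -36.] [123. 134.] 17.7 zmax 0.055 hsv [17. 53. 73.]
[309, 225, 25, 22, 427] rect mm [517.  93.] [59. 59.] 67.0 zmax 0.019 hsv [ 11.  21. 153.]
[117, 236, 23, 41, 140] rect mm [ 833. -237.] [132.   8.] 69.1 zmax 0.015 hsv [ 35.5  32.5 187.5]
[298, 250, 11, 21, 195] rect mm [611. 107.] [26. 24.] 52.5 zmax 0.056 hsv [ 18. 140.  98.]
[121, 280, 124, 106, 4435] rect mm [899.   1.] [ 62. 303.] 0.3 zmax 0.046 hsv [ 42.  23. 202.]
[256, 289, 50, 45, 1154] rect mm [729. 140.] [83. 91.] 6.7 zmax 0.038 hsv [18. 46. 78.]
side desk z 0.0005300574741249342
[323, 141, 24, 16, 190] rect mm [836. 294.] [85. 13.] 0.7 zmax 0.054 hsv [ 11.  152.   54.5]
[357, 167, 53, 69, 1623] rect mm [895.  -3.] [305.  63.] 90.0 zmax 0.049 hsv [ 24.  38. 181.]
[302, 168, 31, 26, 440] rect mm [729. 134.] [80. 97.] 8.7 zmax 0.039 hsv [15.  58.5 83. ]
[279, 182, 8, 16, 117] rect mm [607. 101.] [30. 22.] 77.8 zmax 0.053 hsv [ 17. 188.  94.]
[245, 195, 19, 14, 207] rect mm [513.  87.] [63. 56.] 80.2 zmax 0.017 hsv [  8.  35. 154.]
[269, 195, 56, 48, 1437] rect mm [615. -41.] [122. 138.] 18.1 zmax 0.054 hsv [14. 60. 70.]
[247, 226, 37, 32, 434] rect mm [ 509. -108.] [ 30. 137.] 28.7 zmax 0.035 hsv [ 17.  29. 165.]
[388, 243, 3, 34, 85] rect mm [ 832. -238.] [127.   6.] 68.7 zmax 0.013 hsv [ 34.  32. 211.]
[199, 250, 35, 16, 255] rect mm [ 371. -140.] [92. 24.] 9.9 zmax 0.025 hsv [ 17.  30. 174.]
(561, 798, 3)
```

View pics/crop1.png

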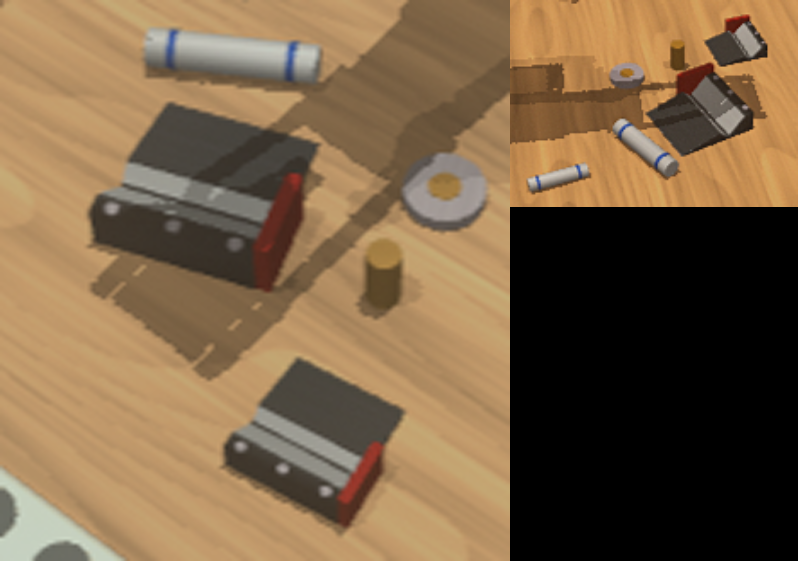

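Confirmed in the crop: the long bar (131 mm against about 85 mm) and the large V-block (shoulder about 36 mm high, about 133 mm across). Next I fit the V-block's planes and check the heights of the open fingertips.

Run:
```python
from h import *
for n in ("scene","side"):
    c=load(n+"0"); W=cloud(c); H=hsv(c)
    q=W[(W[...,0]>.5)&(W[...,0]<.65)&(abs(W[...,1])<.1)&(W[...,2]>.15)&(W[...,2]<.30)]
    print(n,"tips lowest z",np.sort(q[:,2])[[0,5,20]], "y",q[:,1].min(),q[:,1].max(),"x",q[:,0].min(),q[:,0].max())
    near=(abs(W[...,0]-.617)<.12)&(abs(W[...,1]+.04)<.12)&(W[...,2]>-.005)&(W[...,2]<.06)
    dz=np.nanmedian(W[...,2][near&(W[...,2]<.008)]); print("desk",dz)
    # normals from cloud
    du=np.gradient(cv2.medianBlur(W[...,0].astype(np.float32),3),axis=1)
    G=[np.stack([np.gradient(cv2.GaussianBlur(W[...,k],(3,3),0),axis=a) for k in range(3)],-1) for a in (0,1)]
    N=np.cross(G[0],G[1]); N/=np.linalg.norm(N,axis=-1,keepdims=True); N*=np.sign(N[...,2:3])
    th=np.radians(18); ex=np.array([np.cos(th),np.sin(th),0])
    nx=N@ex
    out={}
    bx=(W-[.617,-.04,0])@ex
    dark=(H[...,1]<110)&~(((H[...,0]<8)|(H[...,0]>172))&(H[...,1]>110))
    for lab,t in (("ramp",-.25),("lipface",.707),("backface",-.707)):
        m=near&(abs(nx-t)<.12)&(N[...,2]>.5)&dark&(W[...,2]>.006)
        p=W[m]
        for _ in range(5):
            ctr=p.mean(0); nn=np.linalg.svd(p-ctr)[2][2]; nn*=np.sign(nn[2]); p=p[abs((p-ctr)@nn)<.002]
        out[lab]=(ctr,nn); print(lab,m.sum(),len(p),ctr.round(4),nn.round(3),"yaw",np.degrees(np.arctan2(nn[1],nn[0])).round(1),"tilt",np.degrees(np.arccos(nn[2])).round(1))
    if True:
        (c1,n1),(c2,n2)=out["lipface"],out["backface"]; d=np.cross(n2,n1); d/=np.linalg.norm(d); d*=np.sign(d[1])
        pt=np.linalg.lstsq(np.array([n1,n2,d]),np.array([n1@c1,n2@c2,d@((c1+c2)/2)]),rcond=None)[0]
        print("V line dir",d.round(4),"yaw",np.degrees(np.arctan2(-d[0],d[1])).round(2),"pt",pt.round(4))
    red=near&((H[...,0]<8)|(H[...,0]>172))&(H[...,1]>110); r=W[red]; top=r[r[:,2]>np.percentile(r[:,2],80)-.003]
    print("red n",len(r),"zmax",r[:,2].max().round(4),"rect",cv2.minAreaRect((top[:,:2]*1000).astype(np.float32)))
    ey=np.array([-np.sin(th),np.cos(th),0]); print("red y_b range rel .617,-.04",np.percentile((r-[.617,-.04,0])@ey,[2,98]).round(4))
    bm=near*0+((abs(W[...,0]-.512)<.08)&(abs(W[...,1]+.104)<.09)&(W[...,2]>.012)&(W[...,2]<.04)&(bx<-.06))
    b=W[bm>0]; R=cv2.minAreaRect((b[:,:2]*1000).astype(np.float32)); print("bar rect",np.round(R[0],1),np.round(R[1],1),round(R[2],2),"zmax",np.percentile(b[:,2],98).round(4))
```

```text
scene tips lowest z [0.24330285 0.2464763  0.24909306] y -0.010905633662057768 0.01614597358605363 x 0.5014532474522732 0.6480339368775121
desk 0.0008741816122996848
ramp 522 230 [ 0.5929 -0.0556  0.0137] [-0.198 -0.079  0.977] yaw -158.3 tilt 12.3
lipface 198 42 [ 0.5476 -0.0761  0.0217] [0.038 0.022 0.999] yaw 30.2 tilt 2.5
backface 192 30 [ 0.647  -0.0477  0.0235] [-0.004  0.032  0.999] yaw 96.8 tilt 1.9
V line dir [ 0.2287  0.973  -0.0304] yaw -13.23 pt [ 0.5    -0.039   0.0227]
red n 245 zmax 0.0548 rect ((624.4246826171875, 28.714237213134766), (68.87114715576172, 12.32699203491211), 18.704967498779297)
red y_b range rel .617,-.04 [0.0517 0.0692]
bar rect [ 515.6 -101.2] [ 31.2 130.6] 27.61 zmax 0.0326
side tips lowest z [0.24607669 0.24882764 0.25334254] y -0.017092558560019233 0.010879984732761638 x 0.5004721926909076 0.6436451748116672
desk 0.0006826288157569804
ramp 314 60 [ 0.603  -0.0577  0.0161] [-0.108 -0.029  0.994] yaw -164.8 tilt 6.4
lipface 98 10 [ 0.5297 -0.12    0.0256] [0.406 0.242 0.881] yaw 30.8 tilt 28.2
backface 256 48 [ 0.6187 -0.0498  0.0212] [-0.019  0.028  0.999] yaw 124.0 tilt 1.9
V line dir [-0.4578  0.8884 -0.0333] yaw 27.26 pt [ 0.5317 -0.1069  0.0211]
red n 193 zmax 0.054 rect ((622.3059692382812, 22.559814453125), (64.7754135131836, 13.490994453430176), 17.948055267333984)
red y_b range rel .617,-.04 [0.0511 0.0639]
bar rect [ 509.  -107.7] [ 29.9 137.1] 28.7 zmax 0.0329
```

>>> {"api": "pendant", "payload": {
  "plan": [
    [0.06, -0.02, -0.015, 0.015, 0, 0, 7],
    [0.06, -0.04, -0.03, 0.03, 0, 0, 14],
    [0.06, -0.06, -0.045, 0.045, 0, 0, 21],
    [0.06, -0.08, -0.06, 0.06, 0, 0, 28],
    [0.06, -0.1, -0.08, 0.075, 0, 0, 35],
    [0.06, -0.12, -0.095, 0.09, 0, 0, 42],
    [0.06, -0.126, -0.1025, 0.1, 0, 0, 49],
    [0.06, -0.126, -0.1025, 0.1, 0, 0, 56]
  ]
}}

```text
clock: 0.77
position: [0.4683, -0.1267, 0.1477]
tool_rot: [-179.7, 0.3, 33.5]
force: [-0.1, 0.8, 0.0]
grip_width: 0.0598
finger_force: 0.0
```

>>> {"api": "pendant", "payload": {
  "plan": [
    [0.06, 0, 0, 0, 0, 0, 6],
    [0.06, 0, 0, 0, 0, 0, 6],
    [0.06, 0, 0, 0, 0, 0, 6]
  ]
}}

```text
clock: 1.02
position: [0.4723, -0.1261, 0.1501]
tool_rot: [-180.0, 0.0, 28.2]
force: [-0.4, 0.2, -0.1]
grip_width: 0.0599
finger_force: 0.0
```

Run:
```python
from h import *
o=get_obs(); print(o["clock"],o["position"],o["tool_rot"],o["grip_width"],o["force"])
p=o["position"]
for n in ("scene","side","wrist"):
    c=optics.camera(n); np.savez(n+"1.npz",**c); W=cloud(c)
    if n!="wrist":
        q=W[(np.hypot(W[...,0]-p[0],W[...,1]-p[1])<.07)&(W[...,2]>.08)&(W[...,2]<.2)]
        print(n,np.sort(q[:,2])[[0,3,10,30]] if len(q)>30 else len(q))
    else: cv2.imwrite("pics/wrist1.png",c["frame"][:,:,::-1])
```

```text
1.0167 [ 0.47234706 -0.12605751  0.15009241] [-1.79976914e+02  1.97542994e-02  2.81592429e+01] 0.05989830592379364 [-0.37192142  0.23423566 -0.0999916 ]
scene [0.13761127 0.14028473 0.14327373 0.1479773 ]
side [0.13594377 0.13681896 0.13962643 0.14551598]
```

View pics/wrist1.png

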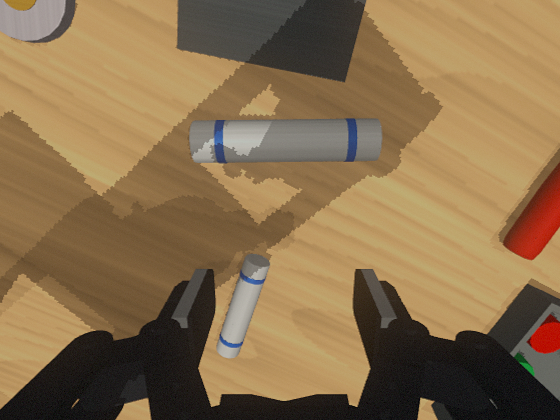

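The wrist view shows the bar centred at (286,141), square to the fingers. The ramp's foot edge runs from (178,48) to (346,81), about 11° off. I'll cast these to check the block pose and the bar.

Run:
```python
from h import *
c=load("wrist1"); M=np.linalg.inv(c["world_to_cam"])
def cast(u,v,z):
    d=M[:3,:3]@np.array([(u-c["cx"])/c["fx"],(v-c["cy"])/c["fy"],1]); return M[:3,3]+d*(z-M[2,3])/d[2]
a=cast(178,48,0);b=cast(346,81,0); d=a-b; L=np.linalg.norm(d); yaw=np.degrees(np.arctan2(-d[0],d[1])); print("edge",a.round(4),b.round(4),L.round(4),yaw.round(2))
t=np.radians(yaw); ex=np.array([np.cos(t),np.sin(t),0]); print("origin",((a+b)/2+.085*ex).round(4))
p1=cast(190,141,.015);p2=cast(381,139,.015);e=p1-p2;print("bar",((p1+p2)/2).round(4),np.linalg.norm(e).round(4),np.degrees(np.arctan2(-e[0],e[1])).round(2))
W=cloud(c); m=np.zeros(W.shape[:2],bool); m[110:170,180:390]=1; m&=(W[...,2]>.012); q=W[m]; print("bar depth rect",cv2.minAreaRect((q[:,:2]*1000).astype(np.float32)),"ztop",np.percentile(q[:,2],95),"desk",np.nanmedian(W[150:160,420:450,2]))
```

```text
edge [ 0.5344 -0.0096  0.    ] [ 0.5711 -0.1244  0.    ] 0.1205 17.74
origin [ 0.6337 -0.0411  0.    ]
bar [ 0.5154 -0.1049  0.015 ] 0.1362 28.71
bar depth rect ((514.996337890625, -104.58737182617188), (30.480714797973633, 129.9976348876953), 28.558347702026367) ztop 0.03114535793411835 desk 0.0009779864590217235
```

>>> {"api": "pendant", "payload": {
  "plan": [
    [0.06, 0, 0, 0.035, 0, 0, 0],
    [0.06, 0, 0, 0.07, 0, 0, 0],
    [0.06, 0, 0, 0.1, 0, 0, 0],
    [0.06, 0, 0, 0.12, 0, 0, 0],
    [0.06, 0, 0, 0.13, 0, 0, 0],
    [0.06, 0.006, 0, 0.13, 0, 0, 0],
    [0.06, 0.012, 0, 0.13, 0, 0, 0],
    [0.06, 0.012, 0, 0.13, 0, 0, 0]
  ]
}}

```text
clock: 1.83
position: [0.4859, -0.1204, 0.0212]
tool_rot: [179.9, -0.2, 28.1]
force: [0.7, -0.4, 0.6]
grip_width: 0.0598
finger_force: 0.0
```

Run:
```python
from h import *
o=get_obs(); print(o["position"],o["tool_rot"],o["force"])
im=[]
for n in ("side","wrist"):
    c=optics.camera(n); im.append(c["frame"])
a=cv2.resize(im[0][170:290,200:340],(400,343));b=cv2.resize(im[1],(400,300))
o=np.zeros((343,800,3),np.uint8);o[:,:400]=a;o[:300,400:]=b
cv2.imwrite("pics/p2.png",o[:,:,::-1])
```

```text
[ 0.48588914 -0.1203804   0.02116192] [ 1.79855170e+02 -1.54922350e-01  2.80737983e+01] [ 0.66953767 -0.37554216  0.61993005]
```

View pics/p2.png

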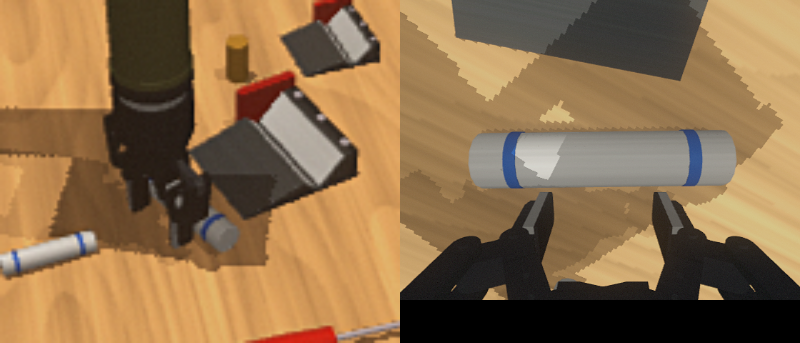

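>>> {"api": "pendant", "payload": {
  "plan": [
    [0.06, 0.006, 0, 0, 0, 0, 0],
    [0.06, 0.012, 0, 0, 0, 0, 0],
    [0.06, 0.018, 0.001, 0, 0, 0, 2],
    [0.06, 0.024, 0.002, 0, 0, 0, 4],
    [0.06, 0.030, 0.003, 0, 0, 0, 6],
    [0.06, 0.036, 0.004, 0, 0, 0, 8],
    [0.06, 0.042, 0.005, 0, 0, 0, 9.5],
    [0.06, 0.047, 0.006, 0, 0, 0, 10.2]
  ]
}}

```text
clock: 2.6
position: [0.528, -0.1033, 0.0207]
tool_rot: [180.0, -0.0, 17.8]
force: [-1.4, 0.1, 1.0]
grip_width: 0.0597
finger_force: 0.8
```

Create look.py:
```python
from h import *
import sys
o=get_obs(); p=o["position"]; t=np.radians(17.9); R=np.array([[np.cos(t),np.sin(t)],[-np.sin(t),np.cos(t)]])
print("TCP block",(R@(p[:2]-[.632,-.041])).round(4),"z",p[2].round(4),"rot",o["tool_rot"].round(1),"F",o["force"].round(1))
c=optics.camera("wrist"); W=cloud(c); H=hsv(c)
m=((H[...,0]>100)&(H[...,0]<128)&(H[...,1]>100)&(H[...,2]>50)).astype(np.uint8)
k,L,S,C=cv2.connectedComponentsWithStats(m)
for i in range(1,k):
    q=W[L==i]
    if S[i,4]>40: s=np.median(q,0); print("ring",S[i].tolist(),"block",(R@(s[:2]-[.632,-.041])).round(4),"z98",np.nanpercentile(q[:,2],95).round(4))
cv2.imwrite(f"pics/{sys.argv[1]}.png",c["frame"][:,:,::-1])
```

```bash
python3 look.py w3
```

```text
TCP block [-0.1182 -0.0273] z 0.0207 rot [180.   -0.   17.8] F [-1.4  0.1  1. ]
ring [362, 179, 31, 81, 1367] block [nan nan] z98 0.0325
ring [115, 206, 36, 79, 1262] block [nan nan] z98 0.0314
```

View pics/w3.png

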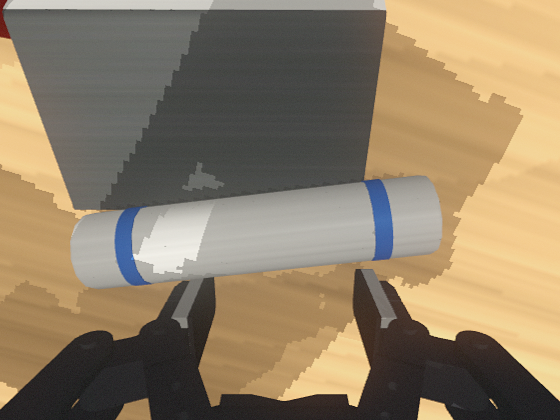

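```bash
sed -i 's/np.median(q,0)/np.nanmedian(q,0)/' look.py
```

>>> {"api": "pendant", "payload": {
  "plan": [
    [0.06, 0.005, 0, 0, 0, 0, 1],
    [0.06, 0.01, 0, -0.001, 0, 0, 2],
    [0.06, 0.015, 0, -0.002, 0, 0, 3],
    [0.06, 0.02, 0, -0.0035, 0, 0, 3],
    [0.06, 0.025, 0, -0.005, 0, 0, 3],
    [0.06, 0.03, 0, -0.0065, 0, 0, 2]
  ]
}}

```text
clock: 3.15
position: [0.5546, -0.0943, 0.0267]
tool_rot: [-179.9, 0.2, 15.8]
force: [-4.8, -1.7, 2.9]
grip_width: 0.0601
finger_force: 2.6
```

```bash
python3 look.py w4
```

```text
TCP block [-0.09  -0.027] z 0.0267 rot [-179.9    0.2   15.8] F [-4.8 -1.7  2.9]
ring [117, 201, 32, 79, 1330] block [-0.0554  0.0262] z98 0.038
ring [367, 201, 27, 78, 1278] block [-0.0589 -0.0635] z98 0.0374
```

View pics/w4.png

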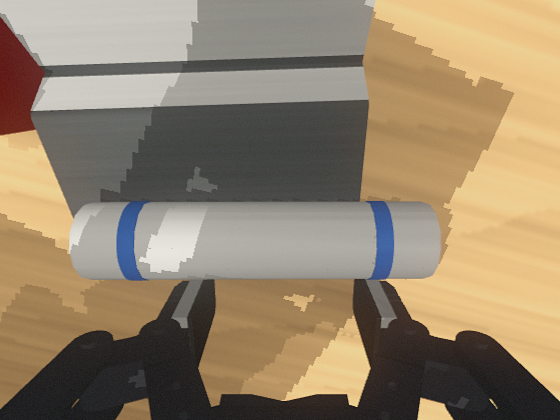

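>>> {"api": "pendant", "payload": {
  "plan": [
    [0.06, 0.005, 0, -0.0015, 0, 0, -0.5],
    [0.06, 0.01, 0, -0.003, 0, 0, -1],
    [0.06, 0.015, 0, -0.0045, 0, 0, -1.5],
    [0.06, 0.02, 0, -0.006, 0, 0, -2],
    [0.06, 0.025, 0, -0.007, 0, 0, -2],
    [0.06, 0.029, 0, -0.008, 0, 0, -2],
    [0.06, 0.033, 0, -0.009, 0, 0, -2],
    [0.06, 0.036, 0, -0.01, 0, 0, -2]
  ]
}}

```text
clock: 3.87
position: [0.5905, -0.0846, 0.0368]
tool_rot: [-180.0, 0.0, 17.8]
force: [-4.1, -1.9, 2.7]
grip_width: 0.0599
finger_force: 2.4
```

```bash
python3 look.py w5
```

```text
TCP block [-0.0528 -0.0287] z 0.0368 rot [-180.     0.    17.8] F [-4.1 -1.9  2.7]
ring [116, 201, 30, 78, 1291] block [-0.0205  0.0263] z98 0.0469
ring [367, 201, 25, 78, 1270] block [-0.0205 -0.0635] z98 0.0471
```

View pics/w5.png

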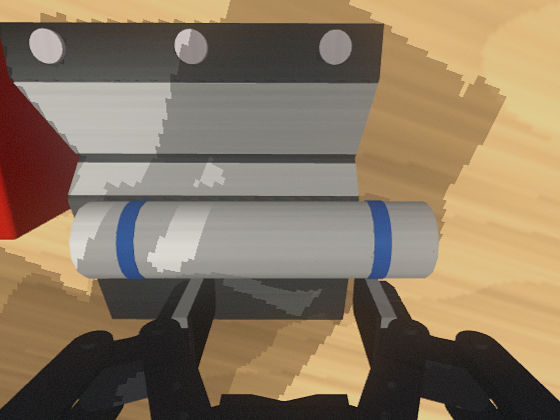

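The bar is square and just short of the lip (rings at (130,240) and (380,240)). I'll go slowly over the lip.

>>> {"api": "pendant", "payload": {
  "plan": [
    [0.06, 0.002, 0, -0.0005, 0, 0, 0],
    [0.06, 0.004, 0, -0.001, 0, 0, 0],
    [0.06, 0.006, 0, -0.001, 0, 0, 0],
    [0.06, 0.008, 0, -0.001, 0, 0, 0],
    [0.06, 0.01, 0, -0.001, 0, 0, 0],
    [0.06, 0.011, 0, -0.001, 0, 0, 0],
    [0.06, 0.011, 0, -0.001, 0, 0, 0],
    [0.06, 0.011, 0, -0.001, 0, 0, 0]
  ]
}}

```text
clock: 4.58
position: [0.6026, -0.0812, 0.038]
tool_rot: [179.9, -0.1, 17.8]
force: [-0.7, 0.3, 0.4]
grip_width: 0.0601
finger_force: 0.0
```

```bash
python3 look.py w6
```

```text
TCP block [-0.0404 -0.0292] z 0.038 rot [ 1.799e+02 -1.000e-01  1.780e+01] F [-0.7  0.3  0.4]
ring [116, 159, 32, 78, 1262] block [0.0055 0.0266] z98 0.0417
ring [363, 160, 25, 77, 1234] block [ 0.0052 -0.0633] z98 0.0418
```

The bar has dropped into the V (ring tops at z about 41 mm, x about 0). Next: lift clear, close the fingers and turn so they face the open end.

>>> {"api": "pendant", "payload": {
  "plan": [
    [0.06, -0.004, 0, -0.02, 0, 0, 0],
    [0.06, -0.004, 0, -0.055, 0, 0, 0],
    [0.03, 0, 0.02, -0.065, 0, 0, -6],
    [0, 0.01, 0.045, -0.065, 0, 0, -13],
    [0, 0.02, 0.065, -0.065, 0, 0, -20],
    [0, 0.03, 0.08, -0.065, 0, 0, -27],
    [0, 0.0425, 0.09, -0.065, 0, 0, -34],
    [0, 0.0425, 0.09, -0.065, 0, 0, -41]
  ]
}}

```text
clock: 5.3
position: [0.673, -0.1562, 0.1032]
tool_rot: [179.7, -0.1, 59.1]
force: [0.3, 0.6, -0.2]
grip_width: 0.0001
finger_force: 0.0
```

>>> {"api": "pendant", "payload": {
  "plan": [
    [0, 0, 0, 0, 0, 0, -7],
    [0, 0, 0, 0, 0, 0, -14],
    [0, 0, 0, 0, 0, 0, -21],
    [0, 0, 0, 0, 0, 0, -28],
    [0, 0, 0, 0, 0, 0, -35],
    [0, 0, 0, 0, 0, 0, -42],
    [0, 0, 0, 0, 0, 0, -49],
    [0, 0, 0, 0, 0, 0, -49]
  ]
}}

```text
clock: 5.97
position: [0.6694, -0.154, 0.1028]
tool_rot: [180.0, 0.0, 108.0]
force: [-0.7, -0.1, 1.1]
grip_width: 0.0003
finger_force: 0.0
```

```bash
python3 look.py w7
```

```text
TCP block [ 0.0008 -0.119 ] z 0.1028 rot [180.   0. 108.] F [-0.7 -0.1  1.1]
ring [256, 134, 54, 14, 591] block [ 0.0006 -0.0632] z98 0.0418
ring [500, 323, 25, 22, 300] block [ 0.1667 -0.205 ] z98 0.0104
```

View pics/w7.png

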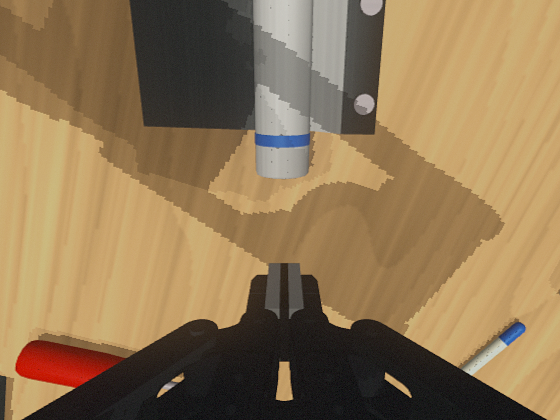

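The bar's end is straight ahead at (284,178) and the closed fingertips are in line at x about 284. Descend and approach.

>>> {"api": "pendant", "payload": {
  "plan": [
    [0, 0, 0, 0.03, 0, 0, 0],
    [0, 0, 0, 0.055, 0, 0, 0],
    [0, 0, 0, 0.068, 0, 0, 0],
    [0, 0.005, 0, 0.068, 0, 0, 0],
    [0, 0.01, 0, 0.068, 0, 0, 0],
    [0, 0.015, 0, 0.068, 0, 0, 0],
    [0, 0.018, 0, 0.068, 0, 0, 0],
    [0, 0.021, 0, 0.068, 0, 0, 0]
  ]
}}

```text
clock: 6.68
position: [0.6636, -0.1335, 0.0364]
tool_rot: [179.9, 0.1, 107.8]
force: [-0.1, 0.5, 1.1]
grip_width: -0.0
finger_force: 0.0
```

```bash
python3 look.py w8
```

```text
TCP block [ 0.0016 -0.0978] z 0.0364 rot [1.799e+02 1.000e-01 1.078e+02] F [-0.1  0.5  1.1]
ring [241, 208, 76, 27, 1157] block [ 0.0007 -0.0631] z98 0.0416
```

>>> {"api": "pendant", "payload": {
  "plan": [
    [0, 0.003, 0, 0, 0, 0, 0],
    [0, 0.006, 0, 0, 0, 0, 0],
    [0, 0.009, 0, 0, 0, 0, 0],
    [0, 0.011, 0, 0, 0, 0, 0]
  ]
}}

```text
clock: 7.07
position: [0.6603, -0.1244, 0.0357]
tool_rot: [179.9, 0.1, 107.8]
force: [1.0, -4.3, 1.6]
grip_width: -0.0002
finger_force: 2.2
```

>>> {"api": "pendant", "payload": {
  "plan": [
    [0, 0.003, 0, 0, 0, 0, 0],
    [0, 0.005, 0, 0, 0, 0, 0],
    [0, 0.007, 0, 0, 0, 0, 0],
    [0, 0.008, 0, 0, 0, 0, 0]
  ]
}}

```text
clock: 7.4
position: [0.658, -0.1172, 0.0353]
tool_rot: [179.9, 0.2, 107.8]
force: [2.1, -10.2, 1.7]
grip_width: -0.0001
finger_force: 5.0
```

```bash
python3 look.py w9
```

```text
TCP block [ 0.0013 -0.0805] z 0.0353 rot [179.9   0.2 107.8] F [  2.1 -10.2   1.7]
ring [242, 219, 77, 28, 1149] block [ 0.0007 -0.0498] z98 0.0416
```

>>> {"api": "pendant", "payload": {
  "plan": [
    [0, 0.001, 0, 0, 0, 0, 0],
    [0, 0.002, 0, 0, 0, 0, 0],
    [0, 0.003, 0, 0, 0, 0, 0]
  ]
}}

```text
clock: 7.7
position: [0.6581, -0.1171, 0.0354]
tool_rot: [179.9, 0.4, 107.9]
force: [3.4, -17.1, 0.3]
grip_width: -0.0001
finger_force: 8.6
```

```bash
python3 look.py w10
```

```text
TCP block [ 0.0014 -0.0804] z 0.0354 rot [179.9   0.4 107.9] F [  3.4 -17.1   0.3]
ring [242, 220, 76, 27, 1142] block [ 0.0007 -0.0498] z98 0.0416
```

The force rises to 17 N with no further motion, and the bar slid 13.3 mm, so its centre is at y about -5 mm: it is against the stop. Retreat and verify.

>>> {"api": "pendant", "payload": {
  "plan": [
    [0, -0.005, 0, 0, 0, 0, 0],
    [0, -0.02, 0, 0, 0, 0, 0],
    [0, -0.04, 0, 0, 0, 0, 0],
    [0, -0.04, 0, -0.03, 0, 0, 0],
    [0, -0.04, 0, -0.07, 0, 0, 0],
    [0, -0.04, 0, -0.1, 0, 0, 0],
    [0, -0.04, 0, -0.12, 0, 0, 0],
    [0, -0.04, 0, -0.12, 0, 0, 0]
  ]
}}

```text
clock: 8.42
position: [0.6715, -0.153, 0.1604]
tool_rot: [179.5, 0.3, 107.8]
force: [1.3, -0.8, 0.5]
grip_width: -0.0004
finger_force: 0.0
```

```bash
python3 look.py w11
```

Run:
```python
from h import *
a=optics.camera("scene")["frame"][180:300,190:340];b=optics.camera("side")["frame"][170:270,230:355]
cv2.imwrite("pics/fin.png",np.hstack([cv2.resize(a,(400,320)),cv2.resize(b,(400,320))])[:,:,::-1])
```

```text
TCP block [ 0.0032 -0.1187] z 0.1604 rot [179.5   0.3 107.8] F [ 1.3 -0.8  0.5]
ring [255, 103, 44, 10, 384] block [ 0.0007 -0.05  ] z98 0.0418
ring [459, 281, 20, 18, 164] block [ 0.1671 -0.2052] z98 0.0106
```

View pics/fin.png

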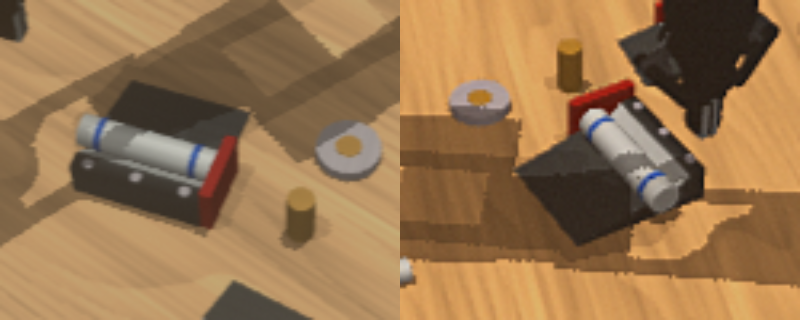

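Both views show the bar seated in the V with its end on the red stop (left crop at (215,165)). The disc and the stub are undisturbed and the gripper is clear, so I'm handing in.

```bash
python3 -c "
from workcell import env
print(env.job_done())"
```

```text
the job is handed in; nothing more can be done
None
```

The bar was rolled up the ramp into the V and slid against the red stop with the fingertips only, and the job was handed in at about 8.5 s on the robot's clock.

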